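Blank off a bench coupler with its two cam arms

TASK

Blank off the cam-arm coupler on the bench: take away the grey carton that stands in the swing of one cam arm and stand it upright on the blue mat, and set the orange grooved plug fully home in the coupler's mouth while both arms are still up. Then lock the plug by swinging both cam arms down together until they lie flat against the coupler's sides, never nearly shutting one while the other still sticks out level. Do not push or tip the brown bottle or the measuring cylinder.

Things in the scene. Friction and masses are not known exactly. Their poses are not given: they have to be found in the camera images.
- coupler: Aluminium cam-arm coupler, mouth up, fixed on a round foot 100 mm across, 9 mm thick. Origin: centre of the foot's underside; z up the cup's axis, y towards cam_a, -y towards cam_b; any yaw. Cup 40 mm outside, 31 mm inside, rim at height 124 mm, inner floor 90 mm. A 19 mm thick outlet reaches 48 mm out to +x at height 40 mm. Hinge ears reach 27 mm from the axis at heights 106 to 124 mm.
- coupler_mouth (a point): Centre of the cup's rim, 124 mm above the bench.
- cam_a (a joint): Angle (rad) of the brass cam arm on the coupler's +y side: 0 = open stop, outward and 50 deg up; 0.87 = level; 2.44 = shut stop, hanging straight down along the coupler. Starts in 0 to 0.15. Stays where left (0.05 N m friction). 70 mm long, 12 to 16 wide, 6 thick; shut, the two arms measure 60 mm over their outer faces and end at height 45 mm. Its cam enters the plug's groove in the last 70 deg.
- cam_b (a joint): The same for the arm on the coupler's -y side; it starts between 0 and 0.9.
- cam_a_hinge (a point): Hinge of cam_a: 22 mm from the coupler's axis on its +y side, 115 mm above the bench; its axis is level, along the coupler's x.
- cam_b_hinge (a point): Hinge of cam_b: 22 mm from the coupler's axis on its -y side, 115 mm above the bench.
- cam_a_tip (a point): Free end of cam_a.
- cam_b_tip (a point): Free end of cam_b.
- plug: Loose grooved plug standing on the bench, 120 g, 56 mm high. Origin: centre of its underside, z up its axis. From below: metal spigot 28 mm thick with a 5 mm chamfered foot, groove 20 mm thick at 12 to 27 mm, orange flange 37 mm across at 30 to 36 mm, orange round grip 25 mm across at 36 to 56 mm. Fully home the flange rests on the coupler's rim, its origin 94 mm above the bench.
- carton: Loose grey upright carton, 46 x 46 x 158 mm, 160 g, beside the coupler about 111 mm from its axis, in the swing of cam_a. Origin: centre of its underside; x and y normal to its side faces, z up. (A beige carton farther back is left alone.)
- mat: Blue mat fixed to the bench, 120 x 120 x 3 mm. Origin: centre of its underside; x and y along its edges.
- bottle: Brown reagent bottle with a black cap, 60 mm thick, 125 mm high, loose, standing near the coupler about 115 mm from its axis. Origin: centre of its underside. Not to be disturbed.
- cylinder: Clear measuring cylinder on a blue foot, foot 58 mm, tube 24 mm, 184 mm high, loose, standing near the coupler about 115 mm from its axis on the side opposite to the bottle. Origin: centre of its underside. Not to be disturbed.
Mind the look-alikes: they are no part of the job. What is shaped like the carton but purple is not meant.

How it is judged:
On the way:
1. the carton stands on the mat and the plug sits home in the coupler, with both cam arms not yet swung down (each below 1.9 rad) (x of carton in the frame of mat between -0.055 and 0.055 m and y of carton in the frame of mat between -0.055 and 0.055 m and z of carton in the frame of mat below 0.008 m and angle between carton's own z axis and vertical below 0.1 rad and linear speed of carton below 0.02 m/s and horizontal distance between plug and coupler_mouth below 0.004 m and z of plug in the frame of coupler between 0.09 and 0.0965 m and angle between plug's own z axis and vertical below 0.08 rad and value of joint each of cam_a, cam_b below 1.9 rad), for 0.2 s.
At the end, for the whole second after the job is handed in: Both cam arms beyond 2.3 rad; plug upright (0.08 rad), within 4 mm of the cup's axis, its origin 90 to 96.5 mm above the bench (home: 94); carton upright (0.1 rad) and still on the mat, its centre within 55 mm of the mat's centre along both mat axes (x of carton in the frame of mat between -0.055 and 0.055 m and y of carton in the frame of mat between -0.055 and 0.055 m and z of carton in the frame of mat below 0.008 m and angle between carton's own z axis and vertical below 0.1 rad and linear speed of carton below 0.02 m/s and horizontal distance between plug and coupler_mouth below 0.004 m and z of plug in the frame of coupler between 0.09 and 0.0965 m and angle between plug's own z axis and vertical below 0.08 rad and value of joint each of cam_a, cam_b above 2.3 rad); the robot touches nothing.
It fails at once if one cam arm is nearly shut (beyond 2.05 rad) while the other still sticks out about level or higher (below 1.15 rad) ((value of joint cam_a above 2.05 rad and value of joint cam_b below 1.15 rad) or (value of joint cam_b above 2.05 rad and value of joint cam_a below 1.15 rad)).
It fails at once if the brown bottle or the measuring cylinder is pushed more than 25 mm or tipped more than 0.3 rad (distance of any of bottle, cylinder from where it was at the start of the episode above 0.025 m or angle between any of bottle, cylinder's own z axis and vertical above 0.3 rad).
It fails at once if the carton is tipped over (more than 0.6 rad) (angle between carton's own z axis and vertical above 0.6 rad).
It also fails if it takes over 72 s, if anything falls off the work surface, if the arm or the gripper's body presses on something with over 40 N, if the wrist force passes 120 N, or if a joint passes its speed limit or range.

ROBOT

A 7-joint arm with a two-finger parallel gripper is mounted at the origin on a cart in front of the work surface, level with it; the furniture and walls round the work are solid. World frame = base frame: x ahead of the robot, y to its left, z up, the work surface at z = 0. Lengths are in m, angles in rad, forces in N, time in s.
With the tool pointing down it reaches from about 0.4 to 0.85 m from the base axis. Payload 10.4 kg.
Tool frame: the origin (TCP) lies midway between the tips of the shut fingers; the grasp point (between the pads) lies 19 mm behind it; x points along the fingers, y is the direction in which the jaws open and shut, and the axes are right-handed (so a half turn about x gives the same grasp; the last joint's range is limited). The gripper opens to 87 mm and grips with 3 to 60 N. Pads are 19 mm wide; open, the fingers measure 117 mm over their backs; the gripper's body (75 mm by 190 mm) begins 51 mm behind the grasp point.
Start: joints at [-1.193, 0.332, -0.065, 1.46, 0.022, 1.35, -0.088], TCP at [0.244, 0.575, 0.223] pointing down, gripper open.
Joint ranges: [-2.6, 2.6], [-0.5, 2.12], [-1.47, 1.34], [0.16, 2.42], [-1.27, 4.41], [0.06, 2.06], [-2.6, 2.6]. Speed limits (rad/s): [2.22, 2.22, 2.79, 2.79, 3.14, 3.14, 3.14].

INTERFACE

Orientations are given as a unit quaternion [x, y, z, w].
In Python, from bench import * gives the robot as it stands.
- The arm moves only by the shell command python3 -m inch 'ROWS' [FORCE]. ROWS is JSON, a list that holds one entry, the list of rows, each a list of 7 numbers: the shift along the world's x, y, z each as a share of 120 mm, from -1 to 1, then the turn, a rotation vector about the world's x, y, z each as a share of 2 pi rad, from -1 to 1, then the closure, from 0 (fully open) to 1 (shut). A call has 1 to 10 rows; each row is the pose to reach, as a shift and turn from the pose commanded when the call began, turning the shorter way round; what a row does not reach only later rows make up. A row lasts 1/10 s, in which the tool goes at most 50 mm and 8.59 degrees, less where a joint would pass 70% of its speed; a pose out of reach is approached as far as the arm can. A call with a number of a shift or a turn outside -1 to 1 is refused whole. A call with a gripper value outside its range is refused whole. The fingers move at their own pace and stop on an object; FORCE is the grip in N (left out, the last holds). Time passes only in rows, so rows that repeat a pose let the fingers close. It gives the time, the measured TCP pose, the force and the opening at its end, in the units of the state.
- read_state(): the state, without advancing time (a new reading comes with each control period).
- camera(name): name is "side" or "top" or "wrist"; returns the picture (400x640x3 uint8, red, green, blue); there is no depth.
- get_calibration(name): a dict with "fx", "fy", "cx", "cy" (pixels), "xyz" and "attitude" of the camera in the world. Camera axes: x right, y up, looking along -z (the intrinsics and any distortion apply to the point x, -y, -z); pixel columns grow to the right and rows downward; lengths in m; the calibration is good to about 2 mm. A picture is of the moment at which its call begins: read the wrist's pose just before it. get_calibration takes no time and is no camera call; for the wrist camera it gives the pose at the moment of the call.
- close_job(): hands the job in, once; it reports no verdict.
The state is a dict: "time": time; "joint_positions": joint angles; "joint_vel": joint speeds; "joint_torque": joint torques, N m; "ee_pos": TCP position; "eef_rot": TCP orientation; "ft_force": force on the tool from outside, world axes, zero at the start; "torque": the same for the moment, N m; "width": finger opening in m.
Only numpy, scipy, OpenCV 4.12 (cv2) and the standard library are available. Lean on these libraries where they do the work, as an engineer would, in place of code of your own. Each camera call takes 0.05 s, during which the arm holds its last target.

## Working session

There is one attempt and no reset: what is moved stays moved. The work goes in short steps, Python scripts to look and compute and a shell command to move; the robot and the scene stay as the last step left them, time stands still between calls to the robot, and variables do not carry over. Pictures are saved under pics/ and viewed, and the job is handed in when it is done.

```bash
ls; mkdir -p pics
python3 - <<'E'
from bench import *
import cv2
s=read_state();print(s)
for n in ("side","top","wrist"):
    print(n,get_calibration(n))
    im=camera(n);cv2.imwrite(f"pics/{n}0.png",cv2.cvtColor(im,cv2.COLOR_RGB2BGR))
E
```

```text
pics
{'time': 0.0, 'joint_positions': array([-1.19260685,  0.33283838, -0.06473488,  1.46092566,  0.02159868,
        1.34991782, -0.08853384]), 'joint_vel': array([ 0.00062597, -0.00040126,  0.00085766,  0.00149571,  0.00120472,
        0.00075428,  0.00062194]), 'joint_torque': array([-1.01840549e-03, -6.23243093e+01,  2.42948957e-02, -3.89906931e+01,
       -6.13171631e-02,  3.97078204e-02,  1.19198398e-04]), 'ee_pos': array([0.24367577, 0.57512037, 0.22178243]), 'eef_rot': array([ 0.14026097,  0.693037  , -0.1412334 ,  0.69287784]), 'ft_force': array([ 0.52076338,  0.08392401, -0.08310804]), 'torque': array([-0.00925882, -0.04197731, -0.04318484]), 'width': 0.08683748877056069}
side {'fx': 450.83054697515223, 'fy': 450.83054697515223, 'cx': 309.29689683364705, 'cy': 201.95189021306228, 'xyz': array([0.32770444, 0.73009932, 0.80034376]), 'attitude': array([-0.04913873,  0.41746655,  0.89821071, -0.128548  ])}
top {'fx': 503.19338352822865, 'fy': 503.19338352822865, 'cx': 321.8886100112003, 'cy': 193.01506142784189, 'xyz': array([ 0.47669911, -0.02796147,  1.4417984 ]), 'attitude': array([-0.01297114,  0.01475189,  0.71239012, -0.7015087 ])}
wrist {'fx': 296.0797114573848, 'fy': 296.0797114573848, 'cx': 318.7805750199544, 'cy': 198.00284798666422, 'xyz': array([0.1653825 , 0.60747561, 0.38423936]), 'attitude': array([-0.12852551, -0.08396052,  0.5458457 ,  0.82370158])}
```

View pics/top0.png

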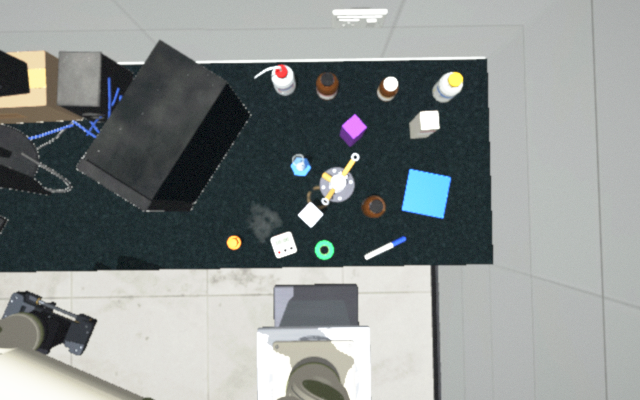

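View pics/side0.png

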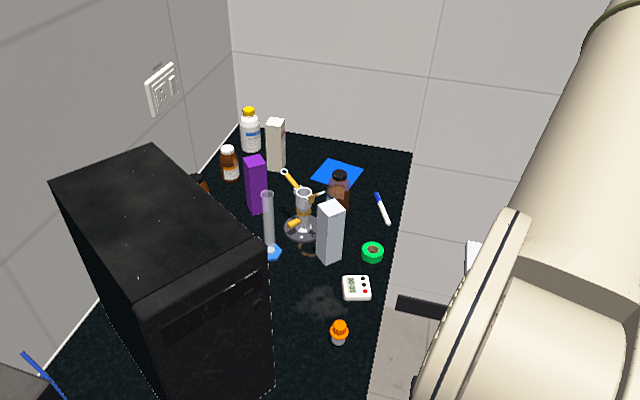

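View pics/wrist0.png

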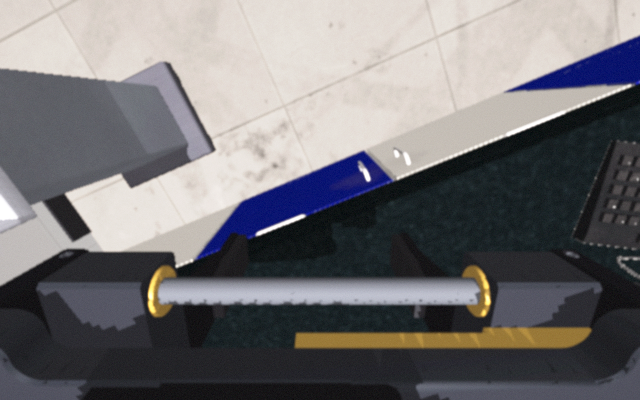

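```bash
cat > h.py <<'E'
import numpy as np, cv2
from scipy.spatial.transform import Rotation as R
from bench import *
def ray(c,u,v):
    d=np.array([(u-c['cx'])/c['fx'],-(v-c['cy'])/c['fy'],-1.])
    return np.array(c['xyz']),R.from_quat(c['attitude']).apply(d)
def atz(c,u,v,z):
    o,d=ray(c,u,v);return o+d*(z-o[2])/d[2]
def tri(c1,p1,c2,p2):
    o1,d1=ray(c1,*p1);o2,d2=ray(c2,*p2)
    A=np.stack([d1,-d2],1);t=np.linalg.lstsq(A,o2-o1,rcond=None)[0]
    a=o1+t[0]*d1;b=o2+t[1]*d2
    return (a+b)/2,np.linalg.norm(a-b)
def proj(c,p):
    q=R.from_quat(c['attitude']).inv().apply(np.array(p)-c['xyz'])
    return np.array([c['cx']+c['fx']*q[...,0]/-q[...,2],c['cy']-c['fy']*q[...,1]/-q[...,2]])
def crop(src,dst,x0,y0,x1,y1,k):
    im=cv2.imread(src)[y0:y1,x0:x1]
    cv2.imwrite(dst,cv2.resize(im,None,fx=k,fy=k,interpolation=cv2.INTER_CUBIC))
def snap(n,f):
    c=get_calibration(n);im=camera(n);cv2.imwrite(f,cv2.cvtColor(im,cv2.COLOR_RGB2BGR));return c
E
python3 - <<'E'
from h import *
crop("pics/top0.png","pics/tc.png",280,110,460,260,4)
crop("pics/top0.png","pics/tp.png",220,225,260,255,12)
crop("pics/side0.png","pics/sc.png",235,130,395,280,5)
crop("pics/side0.png","pics/sp.png",315,260,375,350,6)
E
```

```text
(no output)
```

View pics/tc.png

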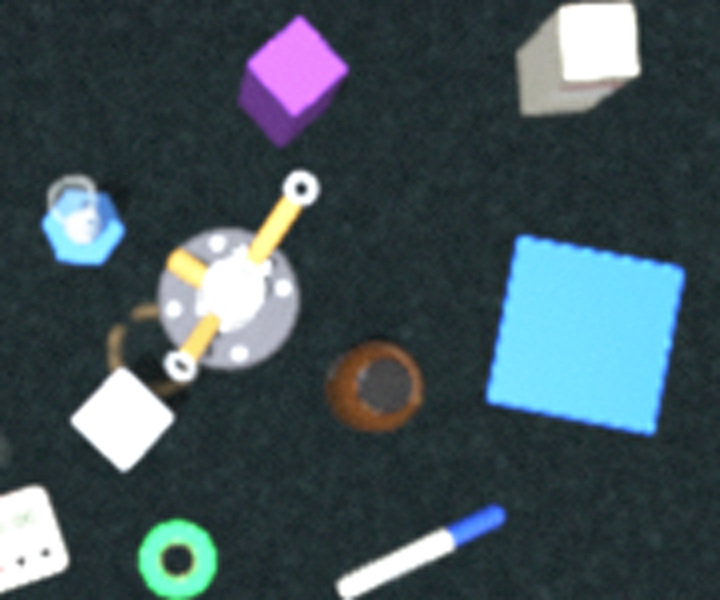

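View pics/sc.png

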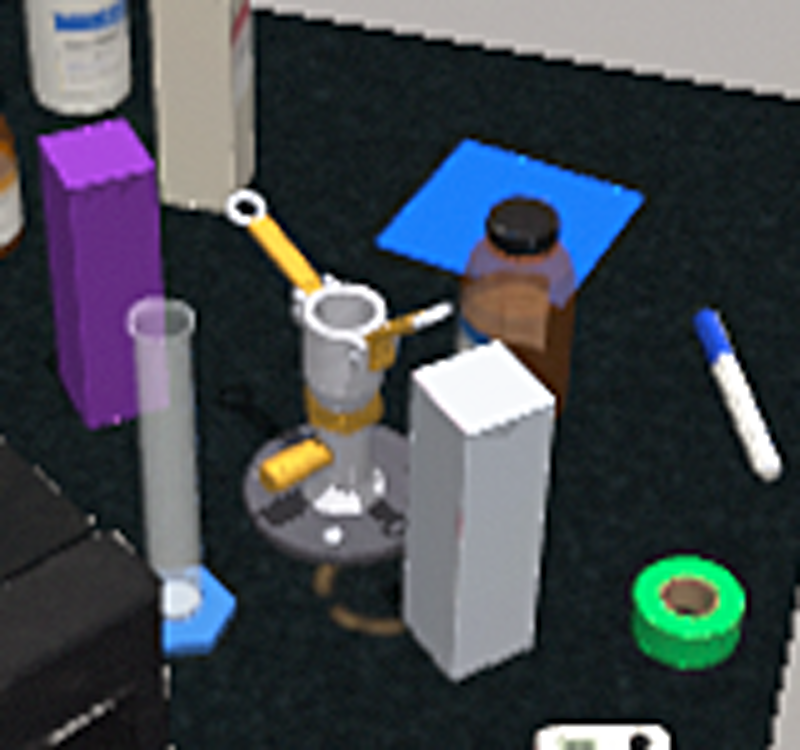

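View pics/sp.png

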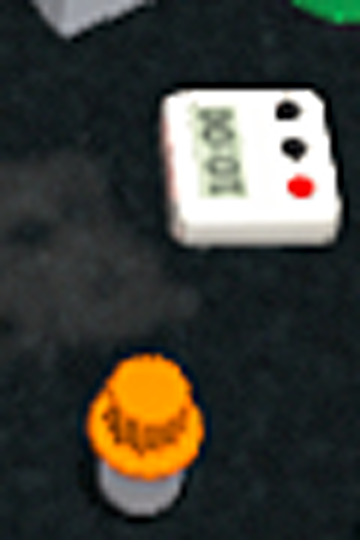

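View pics/tp.png

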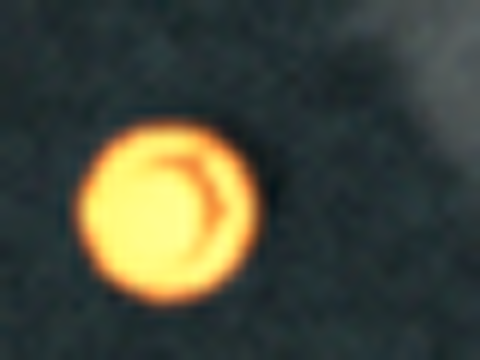

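Run:
```python
from h import *
t=get_calibration("top");s=get_calibration("side")
T=lambda X,Y:(280+(X+.5)/4-.5,110+(Y+.5)/4-.5)
S=lambda X,Y:(235+(X+.5)/5-.5,130+(Y+.5)/5-.5)
P=lambda n,u,z:print(n,np.round(atz(t,*u,z),4))
cor=[T(124,367),T(174,418),T(124,471),T(71,418)]
P('carton',T(123,418.5),.158)
for c in cor:P(' c',c,.158)
P('foot',T(229,298),.009)
P('rim',T(236,291),.124)
for c in [(518,236),(685,267),(655,434),(487,402)]:P('mat',T(*c),.003)
P('bottlecap',T(385,385),.125);P('cylfoot',T(83,228),.01)
P('plugflange',(234.04-.46,225+210.5/12-.5),.036)
P('pluggrip',(220+150.5/12-.5,225+212.5/12-.5),.056)
P('outlet',T(183,262),.04)
print('tipb',tri(t,T(300,187),s,S(246,208)))
print('tipa',tri(t,T(180,365),s,S(435,314)))
print('rim',tri(t,T(236,291),s,S(345,312)))
print('carton top corner', [tri(t,a,s,b) for a,b in [(cor[0],S(500,343)),(cor[1],S(553,400)),(cor[2],S(468,435)),(cor[3],S(412,373))]])
P6=lambda X,Y:(315+(X+.5)/6-.5,260+(Y+.5)/6-.5)
print('plug grip side',atz(s,*P6(149,385),.056),'foot',atz(s,*P6(141,490),0))
print('carton side', sum(atz(s,*S(*q),.158) for q in [(500,343),(553,400),(468,435),(412,373)])/4)
```

```text
carton [ 0.4733 -0.0014  0.158 ]
 c [ 0.5061 -0.0025  0.158 ]
 c [ 0.4731 -0.0339  0.158 ]
 c [ 0.4399 -0.0016  0.158 ]
 c [0.4742 0.0317 0.158 ]
foot [ 0.5576 -0.0751  0.009 ]
rim [ 0.5556 -0.076   0.124 ]
mat [ 0.5993 -0.2833  0.003 ]
mat [ 0.5752 -0.4025  0.003 ]
mat [ 0.456 -0.378  0.003]
mat [ 0.4807 -0.2585  0.003 ]
bottlecap [ 0.4925 -0.1724  0.125 ]
cylfoot [0.6091 0.0282 0.01  ]
plugflange [0.399 0.216 0.036]
pluggrip [0.3997 0.2168 0.056 ]
outlet [ 0.5815 -0.0424  0.04  ]
tipb (array([ 0.62080211, -0.11845443,  0.13872557]), np.float64(0.0020328570028462505))
tipa (array([ 0.50520506, -0.03856255,  0.16116611]), np.float64(0.003225731812330527))
rim (array([ 0.55603803, -0.07606677,  0.12093556]), np.float64(0.00047334339759307515))
carton top corner [(array([ 0.48655298, -0.00609899,  0.17711228]), np.float64(0.03880009328155455)), (array([ 0.45979215, -0.03614888,  0.1248041 ]), np.float64(0.026840053500179345)), (array([0.45746439, 0.0030205 , 0.13539971]), np.float64(0.037277619572315575)), (array([0.48476274, 0.03275176, 0.18886296]), np.float64(0.021663759588694972))]
plug grip side [0.39766585 0.21565074 0.056     ] foot [0.39628562 0.21810425 0.        ]
carton side [4.71652446e-01 7.82895391e-05 1.58000000e-01]
```

```bash
cat > st.py <<'E'
from h import *
s=read_state();M=R.from_quat(s['eef_rot']).as_matrix()
print('t',round(s['time'],2),'p',np.round(s['ee_pos'],4),'w',round(s['width'],4),'F',np.round(s['ft_force'],1))
print('x',np.round(M[:,0],3),'y',np.round(M[:,1],3),'jaw deg',round(np.degrees(np.arctan2(M[1,1],M[0,1])),1),'q',np.round(s['joint_positions'],2))
import sys
if len(sys.argv)>1:
    tx=list(map(float,sys.argv[1].split(',')))
    print('shift/120mm',np.round((np.array(tx[:3])-s['ee_pos'])/.12,3))
E
python3 st.py .398,.2165,.2
```

```text
t 0.15 p [0.2437 0.5752 0.222 ] w 0.0869 F [-0.5 -0.1 -0.1]
x [-0.    -0.001 -1.   ] y [ 0.39   0.921 -0.001] jaw deg 67.0 q [-1.19  0.33 -0.06  1.46  0.02  1.35 -0.09]
shift/120mm [ 1.286 -2.989 -0.183]
```

Run:
```python
from h import *
t=get_calibration("top");s=get_calibration("side")
for u in [(148,210),(190,210),(80,168),(250,115)]:print(u,atz(t,*u,0),atz(t,*u,.25))
print(tri(t,(148,210),s,(150,415)),tri(t,(250,115),s,(152,143)),tri(t,(190,210),s,(268,248)))
```

```text
(148, 210) [0.49223214 0.46625039 0.        ] [0.48953879 0.38055674 0.25      ]
(190, 210) [0.49037967 0.34615003 0.        ] [0.48800754 0.28128113 0.25      ]
(80, 168) [0.61572584 0.66101356 0.        ] [0.59161936 0.54154904 0.25      ]
(250, 115) [0.76156514 0.17180802 0.        ] [0.71217092 0.13716908 0.25      ]
(array([0.55351113, 0.46533679, 0.13064527]), np.float64(0.15010828321320965)) (array([0.72830598, 0.1434415 , 0.35674704]), np.float64(0.08317861953592486)) (array([0.49973629, 0.27405627, 0.2932928 ]), np.float64(0.025470506507006403))
```

```bash
python3 -m inch '[[[0.14,-0.33,0,0,0,0.02,0],[0.28,-0.66,0,0,0,0.04,0],[0.43,-1,0,0,0,0.064,0],[0.43,-1,0,0,0,0.064,0],[0.43,-1,0,0,0,0.064,0]]]' 30
python3 -m inch '[[[0.14,-0.33,0,0,0,0,0],[0.28,-0.66,0,0,0,0,0],[0.43,-1,0,0,0,0,0],[0.43,-1,0,0,0,0,0]]]'
python3 -m inch '[[[0.14,-0.33,0,0,0,0,0],[0.28,-0.66,0,0,0,0,0],[0.4,-0.95,0,0,0,0,0],[0.4,-0.95,0,0,0,0,0],[0.4,-0.95,0,0,0,0,0]]]'
python3 st.py .398,.2165,.038
```

```text
time: 0.65
ee_pos: [0.296, 0.4547, 0.2228]
eef_rot: [0.001, 0.707, -0.0, 0.707]
ft_force: [-1.4, 0.9, 0.1]
width: 0.0868
time: 1.05
ee_pos: [0.3496, 0.3315, 0.2227]
eef_rot: [0.002, 0.707, -0.002, 0.707]
ft_force: [0.4, -0.0, 0.8]
width: 0.0869
time: 1.55
ee_pos: [0.3949, 0.2224, 0.2226]
eef_rot: [-0.0, 0.707, 0.0, 0.707]
ft_force: [-0.8, 0.8, -0.0]
width: 0.0869
t 1.55 p [0.3949 0.2224 0.2226] w 0.0869 F [-0.8  0.8 -0. ]
x [-0.  0. -1.] y [-0.001  1.     0.   ] jaw deg 90.0 q [-0.77 -0.06  0.15  1.9   0.01  1.3   0.95]
shift/120mm [ 0.026 -0.05  -1.538]
```

Run:
```python
from h import *
c=snap("wrist","pics/w1.png")
for z in(.036,.056):print(proj(c,[.398,.2165,z]))
```

```text
[314.48048632 180.04498481]
[314.23657273 184.31217056]
```

View pics/w1.png

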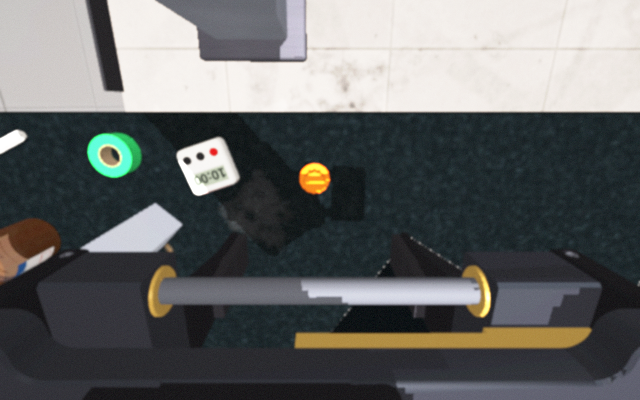

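```bash
python3 -m inch '[[[0.03,-0.05,-0.3,0,0,0,0],[0.03,-0.05,-0.6,0,0,0,0],[0.03,-0.05,-0.9,0,0,0,0],[0.03,-0.05,-0.9,0,0,0,0]]]'
python3 -m inch '[[[0,0,-0.2,0,0,0,0],[0,0,-0.4,0,0,0,0],[0,0,-0.6,0,0,0,0],[0,0,-0.62,0,0,0,0],[0,0,-0.62,0,0,0,0],[0,0,-0.62,0,0,0,0.3]]]'
python3 st.py .398,.2165,.039
python3 - <<'E'
from h import *
c=snap("wrist","pics/w2.png")
E
```

```text
time: 2.0
ee_pos: [0.3955, 0.2155, 0.1106]
eef_rot: [-0.003, 0.709, -0.0, 0.705]
ft_force: [-0.9, -0.1, -0.0]
width: 0.0869
time: 2.6
ee_pos: [0.3995, 0.2166, 0.0419]
eef_rot: [-0.0, 0.706, 0.001, 0.708]
ft_force: [0.3, -0.8, 0.2]
width: 0.0839
t 2.6 p [0.3995 0.2166 0.0419] w 0.0839 F [ 0.3 -0.8  0.2]
x [ 0.002  0.001 -1.   ] y [-0.002  1.     0.001] jaw deg 90.1 q [-0.75  0.15  0.16  2.1  -0.03  0.89  1.  ]
shift/120mm [-0.013 -0.001 -0.024]
```

View pics/w2.png

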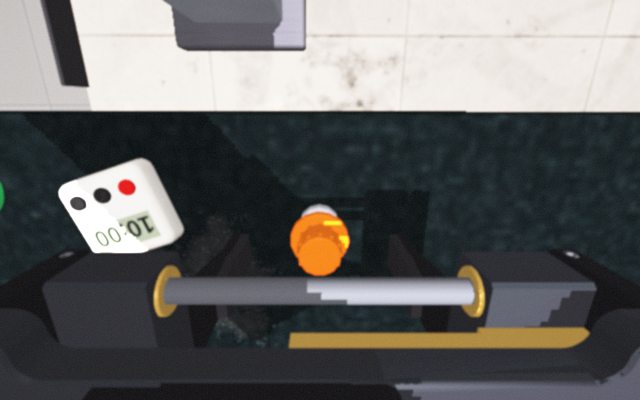

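```bash
python3 - <<'E'
from h import *
c=get_calibration("wrist")
print(atz(c,319.5,256,.056),atz(c,320,240,.036), proj(c,[.3985,.2165,.056]))
E
python3 -m inch '[[[-0.01,0,-0.02,0,0,0,0.5],[-0.01,0,-0.02,0,0,0,0.8],[-0.01,0,-0.02,0,0,0,1],[-0.01,0,-0.02,0,0,0,1],[-0.01,0,-0.02,0,0,0,1],[-0.01,0,-0.02,0,0,0,1],[-0.01,0,-0.02,0,0,0,1]]]' 30
```

```text
[0.39568482 0.21618384 0.056     ] [0.39550204 0.21656128 0.036     ] [320.04838399 260.46305952]
time: 3.35
ee_pos: [0.3974, 0.2155, 0.0378]
eef_rot: [-0.0, 0.707, 0.0, 0.707]
ft_force: [-0.0, -0.2, 0.4]
width: 0.0274
```

```bash
python3 -m inch '[[[0,0,0,0,0,0,1],[0,0,0,0,0,0,1],[0,0,0,0,0,0,1]]]'; python3 -m inch '[[[0,0,0.05,0,0,0,1],[0,0,0.2,0,0,0,1],[0,0,0.4,0,0,0,1],[0,0,0.4,0,0,0,1]]]'
python3 - <<'E'
from h import *
c=snap("wrist","pics/w3.png")
E
python3 st.py
```

```text
time: 3.65
ee_pos: [0.3974, 0.2155, 0.0377]
eef_rot: [-0.0, 0.707, 0.0, 0.707]
ft_force: [1.0, -0.3, -0.7]
width: 0.0243
time: 4.05
ee_pos: [0.399, 0.2165, 0.0887]
eef_rot: [0.001, 0.706, 0.001, 0.708]
ft_force: [0.7, 0.5, -2.1]
width: 0.0244
t 4.1 p [0.3983 0.2161 0.0871] w 0.0241 F [-1.3 -0.1 -1.4]
x [ 0.002  0.002 -1.   ] y [-0.001  1.     0.002] jaw deg 90.1 q [-0.75  0.08  0.16  2.07 -0.02  0.99  0.99]
```

View pics/w3.png

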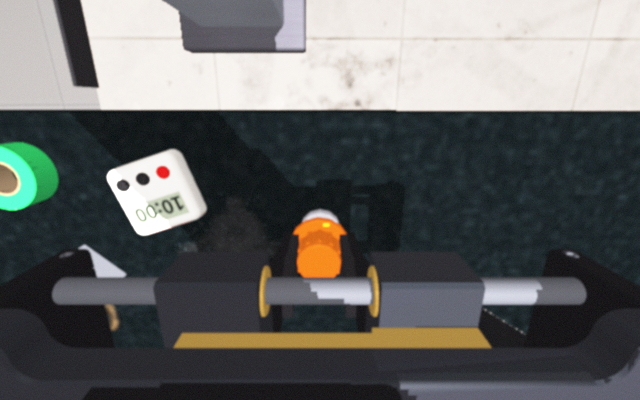

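Run:
```python
from h import *
crop("pics/w3.png","pics/w3c.png",280,195,360,295,8)
s=read_state();c=get_calibration("wrist");print(s['ee_pos'],c['xyz'])
p=s['ee_pos']
# predicted outline for plug centred on TCP
import numpy as np
th=np.linspace(0,2*np.pi,13)[:-1]
for dx in (0,-.003):
  im=cv2.imread("pics/w3c.png")
  for r,z,col in((.0125,.018,(255,0,0)),(.0185,-.002,(0,255,0)),(.0185,-.008,(0,255,0)),(.014,-.038+.012,(255,255,0)),(.009,-.038,(0,0,255))):
    th=np.linspace(0,2*np.pi,200)
    P=np.stack([p[0]+dx+r*np.cos(th),p[1]+r*np.sin(th),0*th+p[2]+z],1)
    q=proj(c,P)
    for u,v in q.T: cv2.circle(im,(int((u-280+.5)*8-.5),int((v-195+.5)*8-.5)),1,col,-1)
  cv2.imwrite(f"pics/w3o{dx}.png",im)
a=cv2.imread("pics/w3o0.png");b=cv2.imread("pics/w3o-0.003.png");cv2.imwrite("pics/w3oo.png",cv2.resize(np.hstack([a,b]),None,fx=.6,fy=.6))
```

```text
[0.39827449 0.21609696 0.08714459] [0.3128536  0.21506798 0.24934981]
```

View pics/w3oo.png

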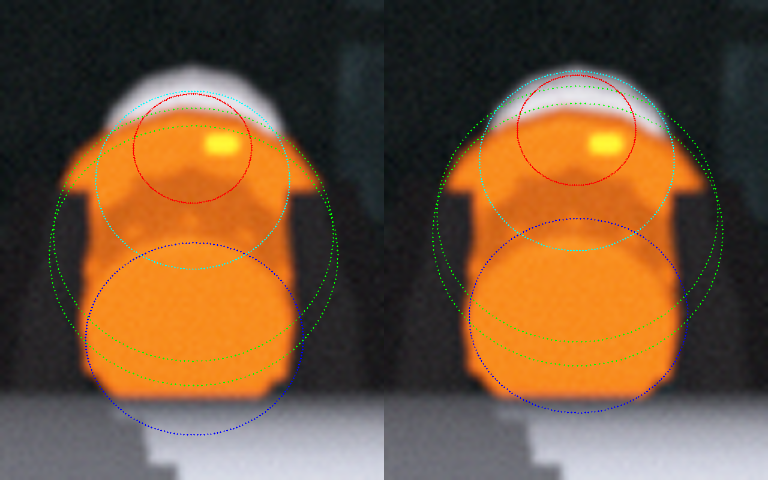

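```bash
python3 -m inch '[[[0,0,0.25,0,0,0,1],[0,0,0.6,0,0,0,1],[0,-0.2,0.9,0,0,0,1],[0,-0.4,1,0,0,0,1],[0,-0.6,1,0,0,0,1],[0,-0.8,1,0,0,0,1],[0,-0.8,1,0,0,0,1]]]'
python3 -m inch '[[[0.1,-0.3,0.2,0,0,-0.015,1],[0.3,-0.6,0.4,0,0,-0.035,1],[0.5,-0.8,0.6,0,0,-0.055,1],[0.7,-0.9,0.6,0,0,-0.075,1],[0.8,-1,0.6,0,0,-0.097,1],[0.8,-1,0.6,0,0,-0.097,1],[0.8,-1,0.6,0,0,-0.097,1]]]'
python3 st.py .5568,-.0763,.28
```

```text
time: 4.8
ee_pos: [0.3972, 0.1166, 0.2051]
eef_rot: [0.001, 0.707, -0.001, 0.707]
ft_force: [0.6, 0.0, -1.1]
width: 0.0243
time: 5.5
ee_pos: [0.493, 0.0001, 0.2769]
eef_rot: [0.21, 0.676, -0.211, 0.674]
ft_force: [-0.5, -0.3, -0.3]
width: 0.0243
t 5.5 p [4.930e-01 1.000e-04 2.769e-01] w 0.0243 F [-0.5 -0.3 -0.3]
x [-0.002 -0.    -1.   ] y [ 0.569  0.823 -0.001] jaw deg 55.3 q [-0.51 -0.    0.42  1.73  0.    1.41  0.88]
shift/120mm [ 0.532 -0.637  0.026]
```

```bash
python3 -m inch '[[[0.2,-0.25,0.02,0,0,0,1],[0.4,-0.5,0.02,0,0,0,1],[0.53,-0.64,0.02,0,0,0,1],[0.53,-0.64,0.02,0,0,0,1],[0.53,-0.64,0.02,0,0,0,1]]]'
python3 - <<'E'
from h import *
for n in("wrist","side","top"):
    c=snap(n,f"pics/{n}4.png")
crop("pics/side4.png","pics/s4c.png",235,100,395,250,5)
crop("pics/top4.png","pics/t4c.png",280,110,400,230,5)
E
python3 st.py
```

```text
time: 6.0
ee_pos: [0.5566, -0.0761, 0.2796]
eef_rot: [0.211, 0.675, -0.211, 0.674]
ft_force: [0.0, -0.6, -1.9]
width: 0.0239
t 6.15 p [ 0.5566 -0.0757  0.2802] w 0.0237 F [-0.7 -0.2 -1.2]
x [-0.     0.001 -1.   ] y [0.569 0.822 0.001] jaw deg 55.3 q [-0.4   0.17  0.53  1.57 -0.09  1.43  1.09]
```

View pics/wrist4.png

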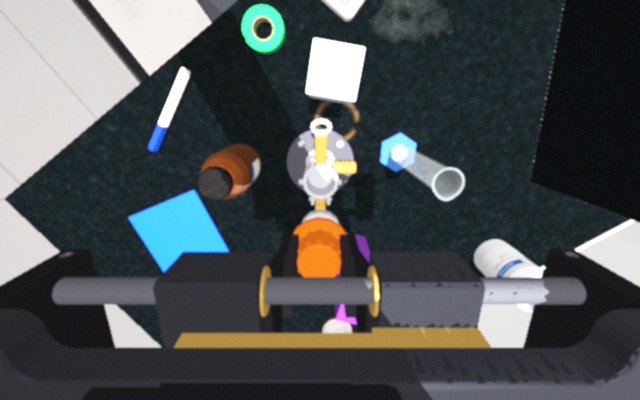

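View pics/s4c.png

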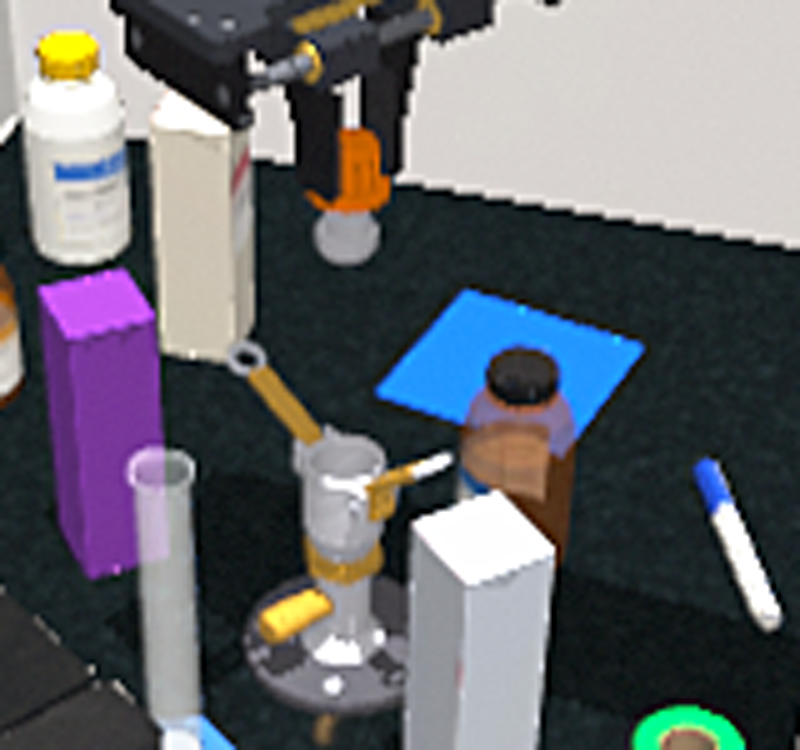

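Run:
```python
from h import *
s=get_calibration("side");w=get_calibration("wrist")
S=lambda q:((q[0]-235+.5)*5-.5,(q[1]-100+.5)*5-.5)
p=read_state()['ee_pos'];print(p)
for z in (.124,p[2]-.038,p[2]-.033,p[2]):print(z,S(proj(s,[p[0],p[1],z])))
for z in (.124,.09): print('w',proj(w,[p[0],p[1],z]))
crop("pics/wrist4.png","pics/w4c.png",270,100,370,220,6)
```

```text
[ 0.55657445 -0.07571082  0.28016738]
0.124 (np.float64(344.2762099315901), np.float64(457.29300567058954))
0.24216737845595535 (np.float64(347.12059998208116), np.float64(249.96908664549434))
0.24716737845595535 (np.float64(347.25057226118605), np.float64(240.49557499965115))
0.28016737845595535 (np.float64(348.13000181889305), np.float64(176.3950897729971))
w [319.93056964 183.54351637]
w [319.82612636 176.40917734]
```

View pics/w4c.png

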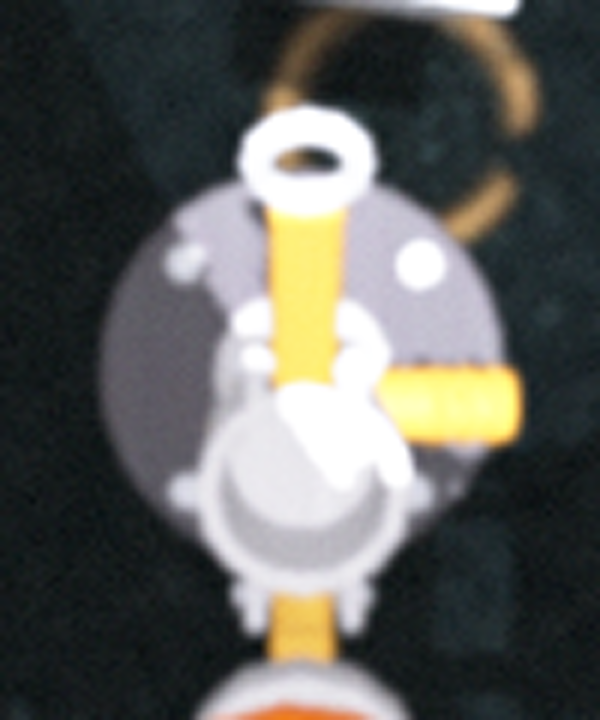

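Run:
```python
from h import *
t=get_calibration("top");s=get_calibration("side");w=get_calibration("wrist")
th=np.linspace(0,2*np.pi,300)
def ov(im,c,x0,y0,k,ax,lst):
    for r,z,col in lst:
        q=proj(c,np.stack([ax[0]+r*np.cos(th),ax[1]+r*np.sin(th),0*th+z],1))
        for u,v in q.T:
            cv2.circle(im,(int((u-x0+.5)*k-.5),int((v-y0+.5)*k-.5)),1,col,-1)
L=[(.02,.124,(0,0,255)),(.0155,.124,(0,255,255)),(.05,.009,(0,255,0))]
def mk(src,c,x0,y0,x1,y1,k,ax):
    im=cv2.resize(cv2.imread(src)[y0:y1,x0:x1],None,fx=k,fy=k,interpolation=cv2.INTER_CUBIC);ov(im,c,x0,y0,k,ax,L);return im
ax=(.5562,-.0757)
A=mk("pics/top0.png",t,310,155,365,210,7,ax)
B=mk("pics/side4.png",s,280,180,325,245,6,ax)
C=mk("pics/wrist4.png",w,280,120,360,200,5,ax)
H=max(x.shape[0] for x in(A,B,C))
print([x.shape for x in(A,B,C)])
cv2.imwrite("pics/ov.png",np.hstack([cv2.copyMakeBorder(x,0,H-x.shape[0],0,4,0) for x in(A,B)]))
cv2.imwrite("pics/ovw.png",C)
```

```text
[(385, 385, 3), (390, 270, 3), (400, 400, 3)]
```

View pics/ov.png

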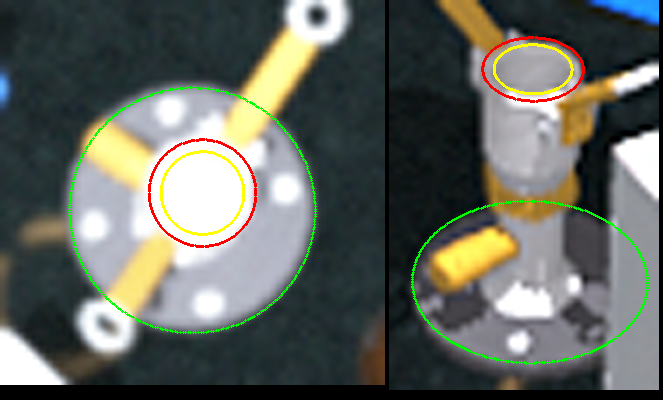

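View pics/ovw.png

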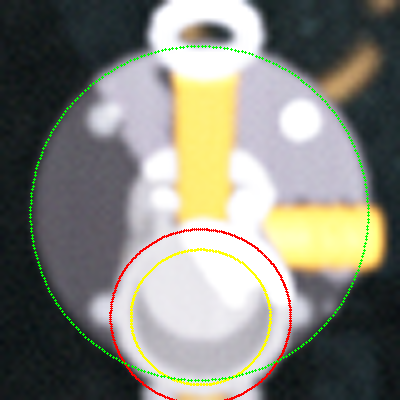

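```bash
python3 -m inch '[[[0,0.005,-0.3,0,0,0,1],[0,0.005,-0.6,0,0,0,1],[0,0.005,-0.92,0,0,0,1],[0,0.005,-0.92,0,0,0,1],[0,0.005,-0.92,0,0,0,1]]]'
python3 - <<'E'
from h import *
c=snap("side","pics/side5.png");crop("pics/side5.png","pics/s5c.png",270,150,350,230,8)
c=snap("wrist","pics/wrist5.png");
E
python3 st.py .5568,-.075,.1317
```

```text
time: 6.65
ee_pos: [0.557, -0.076, 0.1708]
eef_rot: [0.211, 0.675, -0.211, 0.675]
ft_force: [-0.2, -0.1, -0.9]
width: 0.0241
t 6.75 p [ 0.5582 -0.0765  0.1722] w 0.0244 F [ 0.1 -1.5 -0.9]
x [ 0.003  0.    -1.   ] y [0.571 0.821 0.002] jaw deg 55.2 q [-0.39  0.24  0.52  1.72 -0.13  1.21  1.12]
shift/120mm [-0.012  0.013 -0.338]
```

View pics/s5c.png

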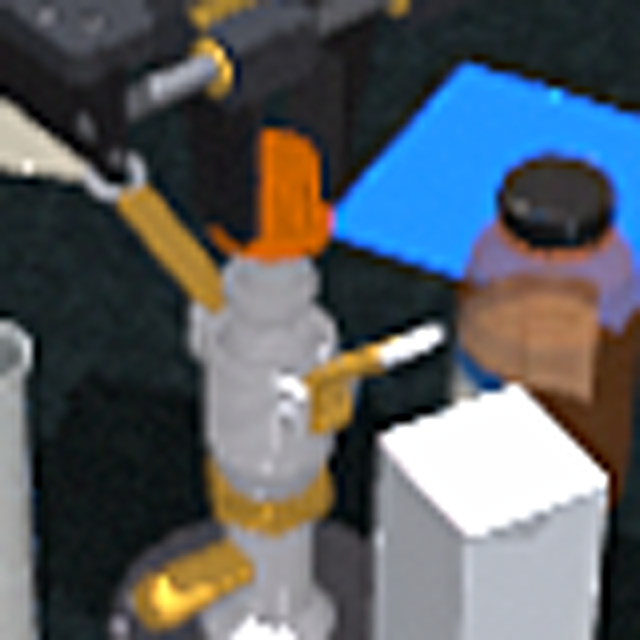

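View pics/wrist5.png

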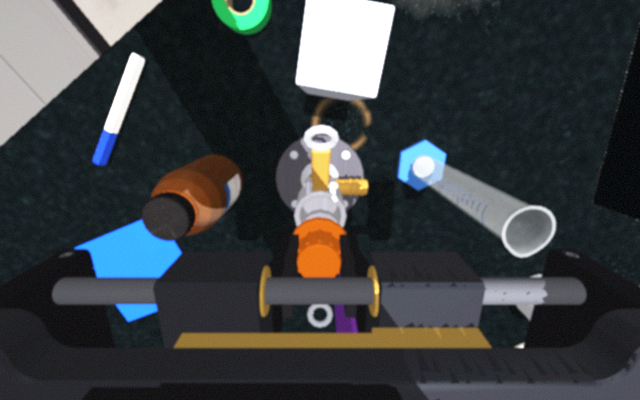

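```bash
python3 -m inch '[[[-0.005,0.01,-0.04,0,0,0,1],[-0.005,0.01,-0.08,0,0,0,1],[-0.005,0.01,-0.12,0,0,0,1],[-0.005,0.01,-0.16,0,0,0,1],[-0.005,0.01,-0.16,0,0,0,1]]]'
python3 st.py
```

```text
time: 7.25
ee_pos: [0.556, -0.0755, 0.1497]
eef_rot: [0.212, 0.675, -0.212, 0.674]
ft_force: [0.3, -0.5, -1.2]
width: 0.0242
t 7.25 p [ 0.556  -0.0755  0.1497] w 0.0242 F [ 0.3 -0.5 -1.2]
x [-0.001 -0.    -1.   ] y [ 0.571  0.821 -0.001] jaw deg 55.2 q [-0.38  0.26  0.51  1.75 -0.14  1.17  1.13]
```

```bash
python3 -m inch '[[[0,0,-0.04,0,0,0,1],[0,0,-0.08,0,0,0,1],[0,0,-0.12,0,0,0,1],[0,0,-0.15,0,0,0,1],[0,0,-0.15,0,0,0,1]]]'
python3 st.py
python3 - <<'E'
from h import *
c=snap("side","pics/side6.png");crop("pics/side6.png","pics/s6c.png",270,150,350,230,8)
E
```

```text
time: 7.75
ee_pos: [0.5563, -0.0755, 0.1322]
eef_rot: [0.212, 0.675, -0.212, 0.675]
ft_force: [0.7, 0.5, -1.1]
width: 0.0245
t 7.75 p [ 0.5563 -0.0755  0.1322] w 0.0245 F [ 0.7  0.5 -1.1]
x [-0.  0. -1.] y [ 0.571  0.821 -0.   ] jaw deg 55.2 q [-0.38  0.28  0.51  1.77 -0.15  1.13  1.14]
```

View pics/s6c.png

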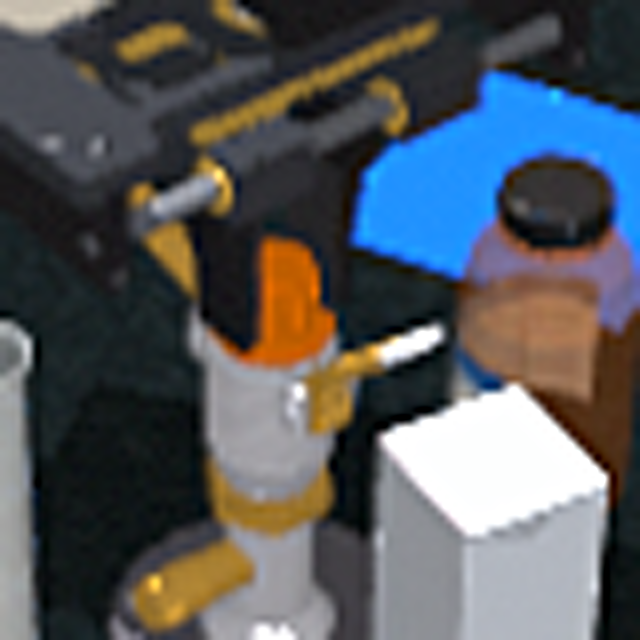

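```bash
python3 -m inch '[[[0,0,-0.01,0,0,0,1],[0,0,-0.02,0,0,0,1],[0,0,-0.02,0,0,0,1]]]'
python3 st.py
```

```text
time: 8.1
ee_pos: [0.5569, -0.0754, 0.1316]
eef_rot: [0.212, 0.674, -0.211, 0.675]
ft_force: [-5.3, 1.8, 13.4]
width: 0.0242
t 8.1 p [ 0.5569 -0.0754  0.1316] w 0.0242 F [-5.3  1.8 13.4]
x [ 0.001  0.001 -1.   ] y [0.571 0.821 0.001] jaw deg 55.2 q [-0.38  0.28  0.51  1.77 -0.15  1.13  1.14]
```

```bash
python3 -m inch '[[[0,0,0.01,0,0,0,0.5],[0,0,0.01,0,0,0,0.2],[0,0,0.01,0,0,0,0],[0,0,0.01,0,0,0,0],[0,0,0.01,0,0,0,0],[0,0,0.1,0,0,0,0],[0,0,0.4,0,0,0,0],[0,0,0.8,0,0,0,0],[0,0,1,0,0,0,0],[0,0,1,0,0,0,0]]]'
python3 st.py .472,0,.25
python3 - <<'E'
from h import *
c=snap("side","pics/side7.png");crop("pics/side7.png","pics/s7c.png",270,150,350,230,8)
E
```

```text
time: 9.1
ee_pos: [0.5582, -0.0759, 0.2549]
eef_rot: [0.213, 0.672, -0.211, 0.677]
ft_force: [1.8, 0.4, -0.3]
width: 0.0858
t 9.1 p [ 0.5582 -0.0759  0.2549] w 0.0858 F [ 1.8  0.4 -0.3]
x [ 0.007  0.    -1.   ] y [0.572 0.821 0.004] jaw deg 55.1 q [-0.4   0.18  0.53  1.61 -0.09  1.37  1.1 ]
shift/120mm [-0.718  0.633 -0.041]
```

View pics/s7c.png

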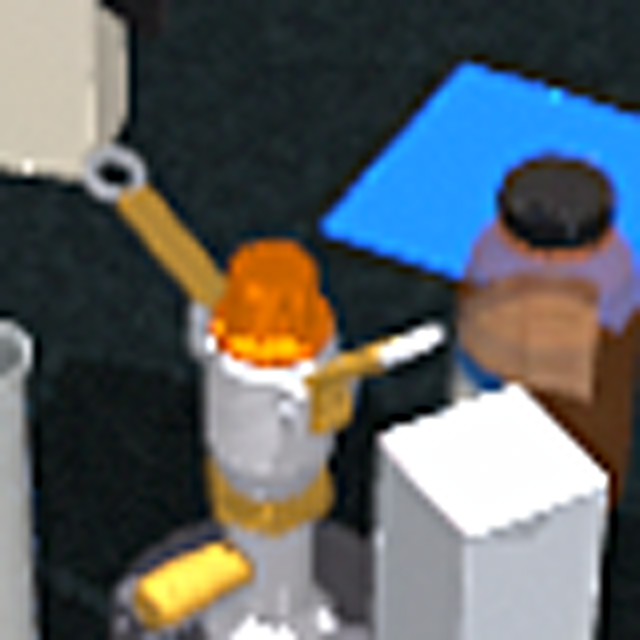

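```bash
python3 -m inch '[[[-0.2,0.2,0,0,0,-0.01,0],[-0.4,0.4,0,0,0,-0.02,0],[-0.6,0.55,0,0,0,-0.03,0],[-0.71,0.63,0,0,0,-0.03,0],[-0.71,0.63,0,0,0,-0.03,0],[-0.71,0.63,0,0,0,-0.03,0]]]'
python3 st.py .4725,0,.12
python3 - <<'E'
from h import *
c=snap("wrist","pics/w8.png")
E
```

```text
time: 9.75
ee_pos: [0.4712, -0.0001, 0.2498]
eef_rot: [0.274, 0.652, -0.274, 0.652]
ft_force: [1.3, -0.4, -0.2]
width: 0.0868
t 9.75 p [ 4.712e-01 -1.000e-04  2.498e-01] w 0.0868 F [ 1.3 -0.4 -0.2]
x [-0. -0. -1.] y [ 0.715  0.699 -0.   ] jaw deg 44.4 q [-0.55 -0.05  0.44  1.83  0.02  1.36  0.66]
shift/120mm [ 1.100e-02  1.000e-03 -1.082e+00]
```

View pics/w8.png

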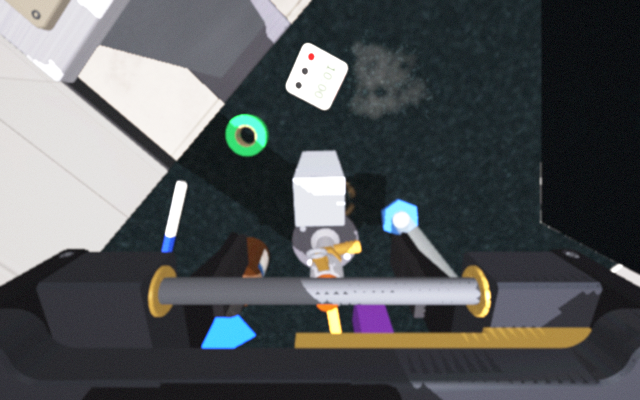

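```bash
python3 -m inch '[[[0.01,0,-0.25,0,0,0,0],[0.01,0,-0.5,0,0,0,0],[0.01,0,-0.75,0,0,0,0],[0.01,0,-0.95,0,0,0,0],[0.01,0,-1,0,0,0,0],[0.01,0,-1,0,0,0,0.3],[0.01,0,-1,0,0,0,1],[0.01,0,-1,0,0,0,1],[0.01,0,-1,0,0,0,1],[0.01,0,-1,0,0,0,1]]]' 25
python3 -m inch '[[[0,0,0,0,0,0,1],[0,0,0,0,0,0,1],[0,0,0,0,0,0,1]]]'
python3 st.py
```

```text
time: 10.8
ee_pos: [0.4728, 0.0002, 0.1308]
eef_rot: [0.275, 0.651, -0.274, 0.652]
ft_force: [-0.1, 0.5, -0.5]
width: 0.0549
time: 11.1
ee_pos: [0.4726, 0.0001, 0.1304]
eef_rot: [0.274, 0.652, -0.274, 0.652]
ft_force: [-0.2, -0.4, 2.8]
width: 0.0458
t 11.1 p [4.726e-01 1.000e-04 1.304e-01] w 0.0458 F [-0.2 -0.4  2.8]
x [ 0.  0. -1.] y [0.715 0.699 0.   ] jaw deg 44.4 q [-0.54  0.06  0.46  1.99 -0.03  1.1   0.71]
```

```bash
python3 -m inch '[[[0,0,0.05,0,0,0,1],[0,0,0.2,0,0,0,1],[0,0,0.45,0,0,0,1],[0,0,0.7,0,0,0,1],[0,0,0.95,0,0,0,1],[-0.05,0,1,0,0,0,1],[-0.1,0,1,0,0,0,1]]]'
python3 -m inch '[[[-0.1,0,0.2,0,0,0,1],[-0.1,-0.1,0.4,0,0,0,1],[-0.1,-0.3,0.5,0,0,0,1],[-0.1,-0.55,0.5,0,0,0,1],[-0.1,-0.8,0.5,0,0,0,1],[-0.1,-1,0.5,0,0,0,1],[-0.1,-1,0.5,0,0,0,1]]]'
python3 st.py .5278,-.3306,.31
```

```text
time: 11.8
ee_pos: [0.4604, 0.0001, 0.2507]
eef_rot: [0.275, 0.651, -0.274, 0.652]
ft_force: [-0.3, 0.3, -1.8]
width: 0.0458
time: 12.5
ee_pos: [0.447, -0.1231, 0.3087]
eef_rot: [0.275, 0.652, -0.276, 0.65]
ft_force: [0.1, 0.3, -1.6]
width: 0.046
t 12.5 p [ 0.447  -0.1231  0.3087] w 0.046 F [ 0.1  0.3 -1.6]
x [-0.002 -0.    -1.   ] y [ 0.718  0.696 -0.002] jaw deg 44.1 q [-0.46 -0.11  0.58  1.75  0.06  1.49  0.89]
shift/120mm [ 0.673 -1.729  0.011]
```

```bash
python3 -m inch '[[[0.1,-0.25,0,0,0,0,1],[0.2,-0.5,0,0,0,0,1],[0.3,-0.75,0,0,0,0,1],[0.35,-0.95,0,0,0,0,1],[0.35,-0.95,0,0,0,0,1]]]'
python3 -m inch '[[[0.1,-0.25,0,0,0,0,1],[0.2,-0.5,0,0,0,0,1],[0.32,-0.76,0,0,0,0,1],[0.32,-0.78,0,0,0,0,1],[0.32,-0.78,0,0,0,0,1]]]'
python3 st.py .5278,-.3306,.134
python3 - <<'E'
from h import *
c=snap("side","pics/side9.png");snap("top","pics/top9.png");crop("pics/top9.png","pics/t9c.png",280,110,460,260,4)
E
```

```text
time: 13.0
ee_pos: [0.4896, -0.2362, 0.3084]
eef_rot: [0.275, 0.652, -0.276, 0.65]
ft_force: [-0.7, 0.6, -0.8]
width: 0.0461
time: 13.5
ee_pos: [0.5284, -0.3271, 0.3085]
eef_rot: [0.275, 0.653, -0.275, 0.651]
ft_force: [-0.7, -0.2, -0.6]
width: 0.046
t 13.5 p [ 0.5284 -0.3271  0.3085] w 0.046 F [-0.7 -0.2 -0.6]
x [-0.003  0.001 -1.   ] y [ 0.716  0.698 -0.001] jaw deg 44.3 q [-0.11  0.36  0.81  1.36 -0.26  1.53  1.45]
shift/120mm [-0.005 -0.029 -1.454]
```

View pics/side9.png

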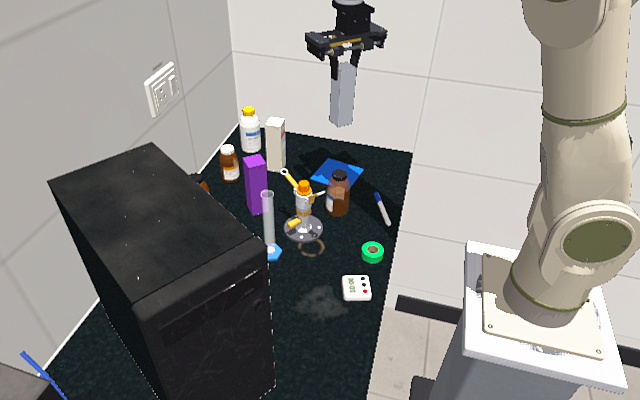

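View pics/t9c.png

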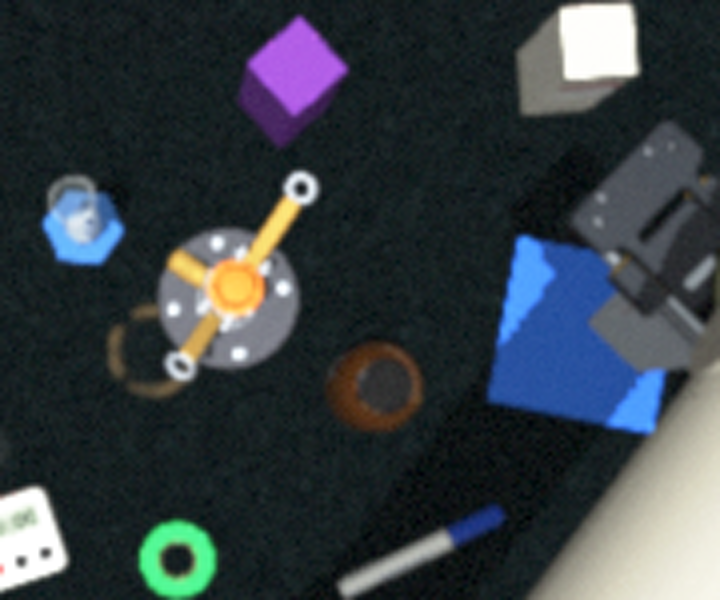

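```bash
python3 -m inch '[[[0,-0.02,-0.3,0,0,0,1],[0,-0.02,-0.6,0,0,0,1],[0,-0.02,-0.85,0,0,0,1],[0,-0.02,-1,0,0,0,1],[0,-0.02,-1,0,0,0,1]]]'
python3 -m inch '[[[0,0,-0.15,0,0,0,1],[0,0,-0.27,0,0,0,1],[0,0,-0.36,0,0,0,1],[0,0,-0.42,0,0,0,1],[0,0,-0.42,0,0,0,1],[0,0,-0.42,0,0,0,1]]]'
python3 st.py .5278,-.3306,.1334
```

```text
time: 14.1
ee_pos: [0.528, -0.3271, 0.1879]
eef_rot: [0.274, 0.653, -0.273, 0.651]
ft_force: [-0.2, 0.2, -2.6]
width: 0.0457
time: 14.7
ee_pos: [0.529, -0.3301, 0.1402]
eef_rot: [0.274, 0.652, -0.274, 0.652]
ft_force: [-0.0, -0.1, -1.2]
width: 0.0456
t 14.7 p [ 0.529  -0.3301  0.1402] w 0.0456 F [-0.  -0.1 -1.2]
x [ 0. -0. -1.] y [0.715 0.699 0.   ] jaw deg 44.3 q [-0.09  0.46  0.75  1.6  -0.33  1.21  1.51]
shift/120mm [-0.01  -0.004 -0.057]
```

```bash
python3 -m inch '[[[0,0,-0.02,0,0,0,1],[0,0,-0.04,0,0,0,1],[0,0,-0.055,0,0,0,1],[0,0,-0.06,0,0,0,1],[0,0,-0.06,0,0,0,1],[0,0,-0.06,0,0,0,1]]]'
python3 st.py
python3 - <<'E'
from h import *
snap("side","pics/side10.png");crop("pics/side10.png","pics/s10c.png",275,90,425,220,5)
E
```

```text
time: 15.3
ee_pos: [0.5291, -0.3302, 0.1336]
eef_rot: [0.274, 0.651, -0.274, 0.652]
ft_force: [-0.9, 1.5, 6.4]
width: 0.0458
t 15.3 p [ 0.5291 -0.3302  0.1336] w 0.0458 F [-0.9  1.5  6.4]
x [ 0.001 -0.    -1.   ] y [0.715 0.699 0.001] jaw deg 44.3 q [-0.08  0.47  0.75  1.61 -0.34  1.19  1.51]
```

View pics/s10c.png

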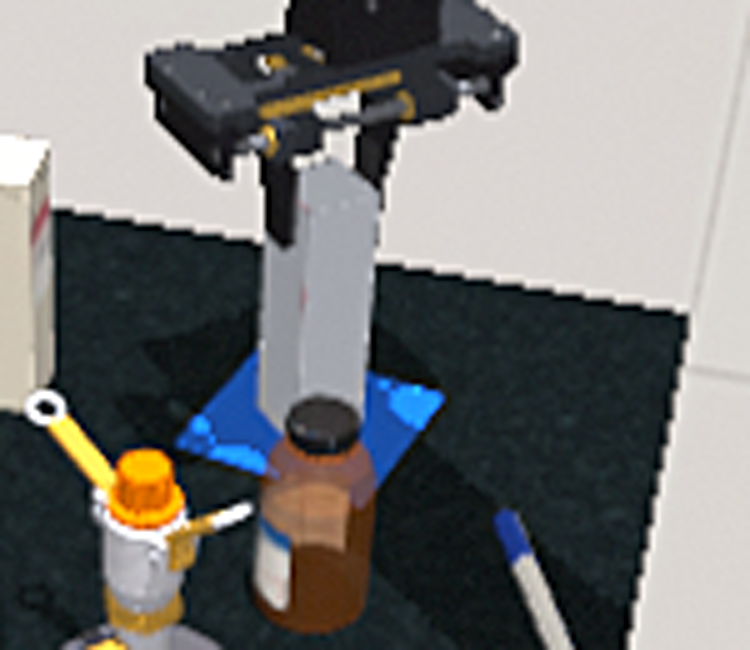

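```bash
python3 -m inch '[[[0,0,0,0,0,0,0.4],[0,0,0,0,0,0,0.2],[0,0,0,0,0,0,0],[0,0,0,0,0,0,0],[0,0,0,0,0,0,0],[0,0,0,0,0,0,0],[0,0,0.1,0,0,0,0],[0,0,0.3,0,0,0,0],[0,0,0.6,0,0,0,0],[0,0,1,0,0,0,0]]]'
python3 -m inch '[[[0,0,0.1,0,0,0,0],[0,0,0.2,0,0,0,0],[0,0,0.2,0,0,0,0]]]'
python3 st.py .556,-.0748,.25
python3 - <<'E'
from h import *
snap("side","pics/side11.png");crop("pics/side11.png","pics/s11c.png",275,90,425,220,5)
E
```

```text
time: 16.35
ee_pos: [0.528, -0.3294, 0.2533]
eef_rot: [0.274, 0.653, -0.274, 0.651]
ft_force: [1.1, -0.1, -0.3]
width: 0.087
time: 16.65
ee_pos: [0.5291, -0.3301, 0.2778]
eef_rot: [0.274, 0.651, -0.274, 0.652]
ft_force: [-0.1, -0.9, -0.0]
width: 0.0869
t 16.65 p [ 0.5291 -0.3301  0.2778] w 0.0869 F [-0.1 -0.9 -0. ]
x [ 0.002 -0.001 -1.   ] y [0.715 0.699 0.001] jaw deg 44.4 q [-0.11  0.37  0.8   1.42 -0.27  1.46  1.46]
shift/120mm [ 0.224  2.128 -0.232]
```

View pics/s11c.png

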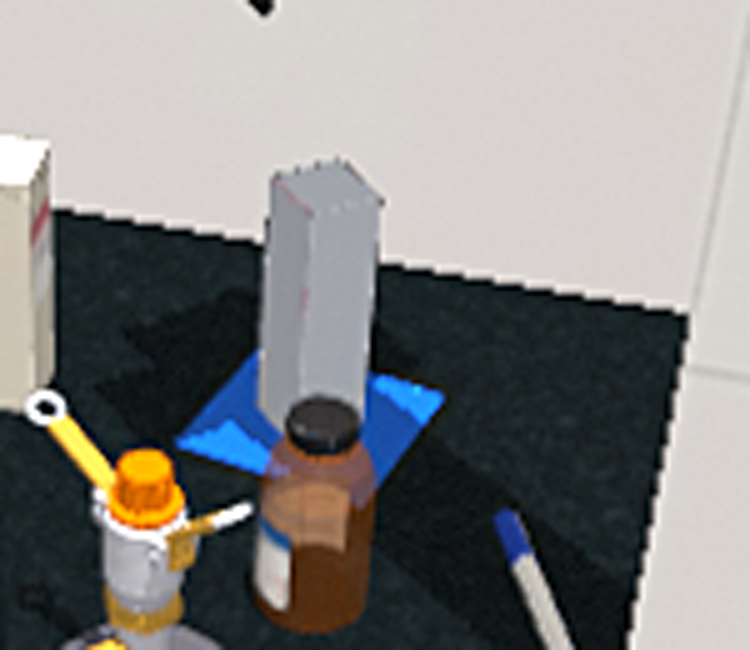

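```bash
python3 -m inch '[[[0,0.15,0,0,0,-0.02,0],[0,0.35,0,0,0,-0.04,0],[0.05,0.6,0,0,0,-0.06,0],[0.1,0.8,0,0,0,-0.08,0],[0.1,1,0,0,0,-0.1,0],[0.1,1,0,0,0,-0.12,0],[0.1,1,0,0,0,-0.12,0]]]'
python3 -m inch '[[[0,0.15,0,0,0,-0.02,0],[0,0.35,0,0,0,-0.04,0],[0.05,0.6,0,0,0,-0.06,0],[0.1,0.8,0,0,0,-0.08,0],[0.12,1,0,0,0,-0.1,0],[0.12,1,0,0,0,-0.1,0],[0.12,1,0,0,0,-0.1,0]]]'
python3 st.py .556,-.0748,.25
```

```text
time: 17.4
ee_pos: [0.5406, -0.2087, 0.2751]
eef_rot: [0.495, 0.506, -0.495, 0.504]
ft_force: [-0.1, 0.3, 0.2]
width: 0.0871
time: 18.1
ee_pos: [0.5549, -0.0903, 0.2759]
eef_rot: [-0.626, -0.329, 0.627, -0.329]
ft_force: [0.0, -0.4, 0.0]
width: 0.0869
t 18.1 p [ 0.5549 -0.0903  0.2759] w 0.0869 F [ 0.  -0.4  0. ]
x [-0.001 -0.001 -1.   ] y [ 0.823 -0.568 -0.001] jaw deg -34.6 q [-0.74  0.23  0.98  1.59 -0.19  1.43 -0.35]
shift/120mm [ 0.009  0.129 -0.216]
```

```bash
python3 -m inch '[[[0.01,0.12,-0.1,0,0,0,0],[0.01,0.13,-0.3,0,0,0,0],[0.01,0.13,-0.6,0,0,0,0],[0.01,0.13,-0.68,0,0,0,0],[0.01,0.13,-0.68,0,0,0,0],[0.01,0.13,-0.68,0,0,0,0]]]'
python3 st.py .556,-.075,.09
python3 - <<'E'
from h import *
snap("side","pics/side12.png");crop("pics/side12.png","pics/s12c.png",255,130,365,240,6)
snap("wrist","pics/w12.png");snap("top","pics/top12.png");crop("pics/top12.png","pics/t12c.png",300,140,370,210,8)
E
```

```text
time: 18.7
ee_pos: [0.5569, -0.0748, 0.196]
eef_rot: [0.627, 0.327, -0.627, 0.328]
ft_force: [-0.2, -0.2, 1.1]
width: 0.0868
t 18.7 p [ 0.5569 -0.0748  0.196 ] w 0.0868 F [-0.2 -0.2  1.1]
x [ 0.001 -0.    -1.   ] y [ 0.821 -0.572  0.001] jaw deg -34.9 q [-0.74  0.29  0.95  1.71 -0.24  1.27 -0.35]
shift/120mm [-0.007 -0.002 -0.883]
```

View pics/s12c.png

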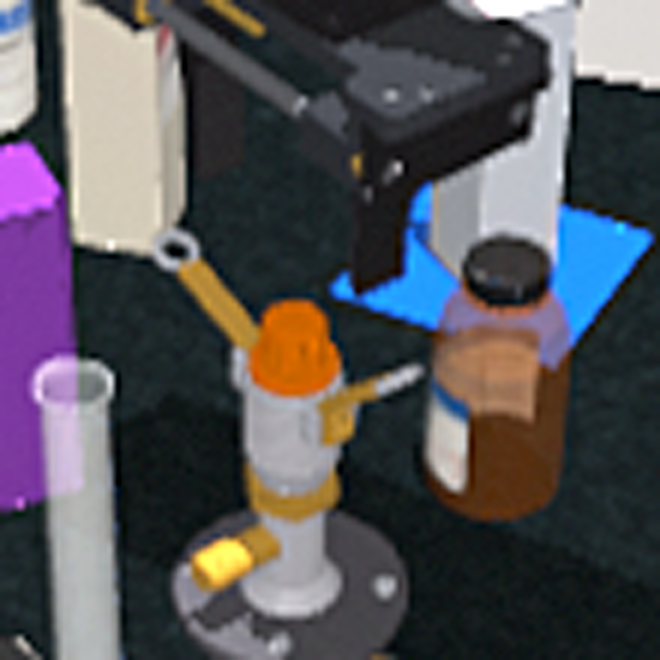

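View pics/w12.png

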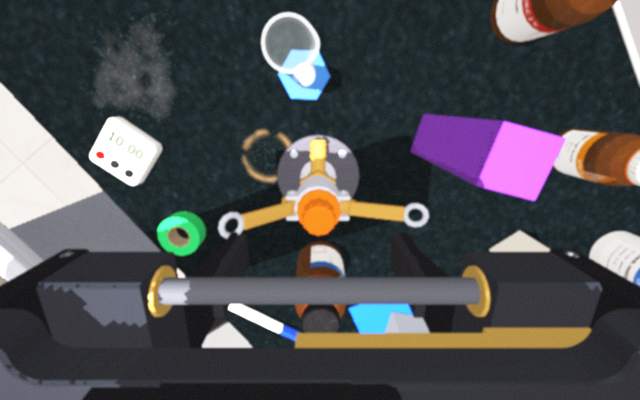

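View pics/t12c.png

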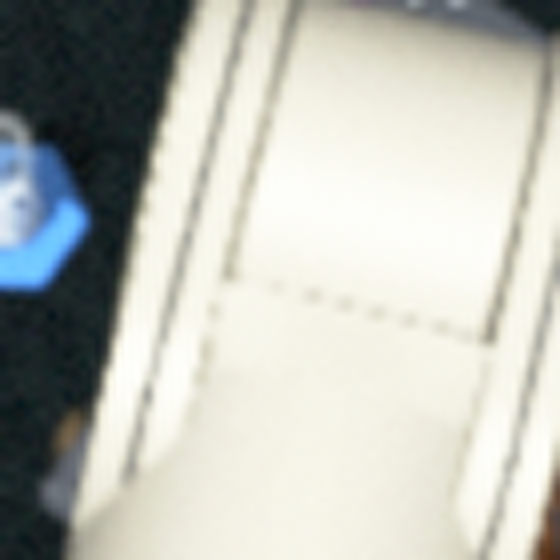

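Run:
```python
from h import *
t=get_calibration("top")
T=lambda X,Y:(280+(X+.5)/4-.5,110+(Y+.5)/4-.5)
a=np.radians(-34.9);e=np.array([np.cos(a),np.sin(a)]);n=np.array([-e[1],e[0]])
for q in [(299,15),(348,70),(296,115),(246,68)]:
    p=atz(t,*T(*q),.158)[:2];d=p-[.556,-.075];print(p,'along jaw',d@e,'perp',d@n)
s=get_calibration("side")
S=lambda X,Y:(235+(X+.5)/5-.5,130+(Y+.5)/5-.5)
print(tri(t,T(296,115),s,S(155,166)),tri(t,T(246,68),s,S(75,190)))
```

```text
[ 0.73053009 -0.11821239] along jaw 0.16786496870622505 perp 0.06441594703316804
[ 0.69452029 -0.14902026] along jaw 0.1559580636616264 perp 0.018545960154987346
[ 0.66600464 -0.1151289 ] along jaw 0.11318009821390819 perp 0.030026909434373156
[ 0.69679671 -0.08358604] along jaw 0.12038715391504246 perp 0.07351440525516831
(array([ 0.6657892 , -0.11535183,  0.15654498]), np.float64(0.0008885128510591451)) (array([ 0.69588788, -0.08392666,  0.15740523]), np.float64(0.0020939421068722095))
```

```bash
python3 -m inch '[[[0,0,-0.08,0,0,0,0],[0,0,-0.16,0,0,0,0],[0,0,-0.24,0,0,0,0],[0,0,-0.32,0,0,0,0],[0,0,-0.4,0,0,0,0],[0,0,-0.46,0,0,0,0],[0,0,-0.46,0,0,0,0]]]'
python3 st.py
python3 - <<'E'
from h import *
snap("side","pics/side13.png");crop("pics/side13.png","pics/s13c.png",255,130,365,240,6)
E
```

```text
time: 19.55
ee_pos: [0.5559, -0.0743, 0.1387]
eef_rot: [-0.626, -0.327, 0.627, -0.327]
ft_force: [-0.1, 0.7, -1.2]
width: 0.0871
t 19.55 p [ 0.5559 -0.0743  0.1387] w 0.0871 F [-0.1  0.7 -1.2]
x [-0.001 -0.    -1.   ] y [ 0.821 -0.571 -0.001] jaw deg -34.8 q [-0.7   0.35  0.91  1.78 -0.3   1.16 -0.3 ]
```

View pics/s13c.png

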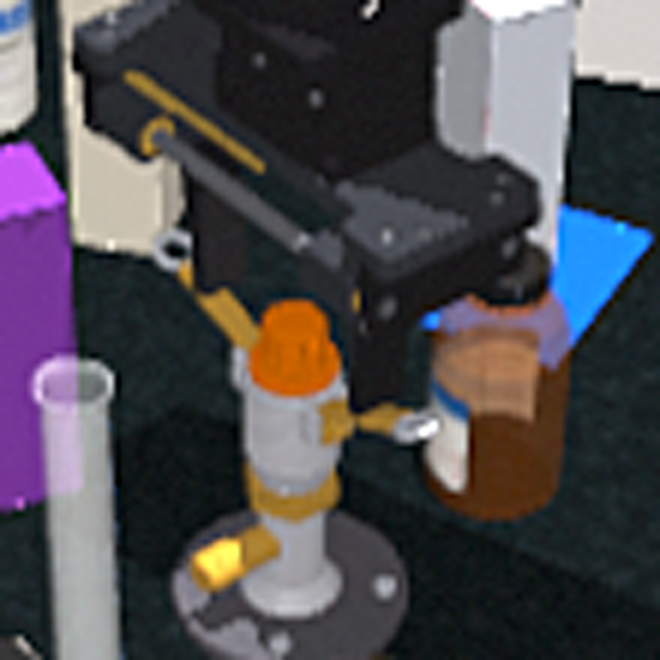

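```bash
python3 -m inch '[[[0,0,-0.06,0,0,0,0],[0,0,-0.12,0,0,0,0],[0,0,-0.18,0,0,0,0],[0,0,-0.24,0,0,0,0],[0,0,-0.24,0,0,0,0]]]'
python3 st.py
python3 - <<'E'
from h import *
snap("side","pics/side14.png");crop("pics/side14.png","pics/s14c.png",255,130,365,240,6)
snap("wrist","pics/w14.png")
E
```

```text
time: 20.1
ee_pos: [0.5564, -0.0742, 0.1102]
eef_rot: [-0.627, -0.327, 0.627, -0.327]
ft_force: [0.3, 0.1, -0.1]
width: 0.0872
t 20.1 p [ 0.5564 -0.0742  0.1102] w 0.0872 F [ 0.3  0.1 -0.1]
x [-0. -0. -1.] y [ 0.821 -0.571  0.   ] jaw deg -34.8 q [-0.68  0.39  0.89  1.81 -0.33  1.11 -0.28]
```

View pics/s14c.png

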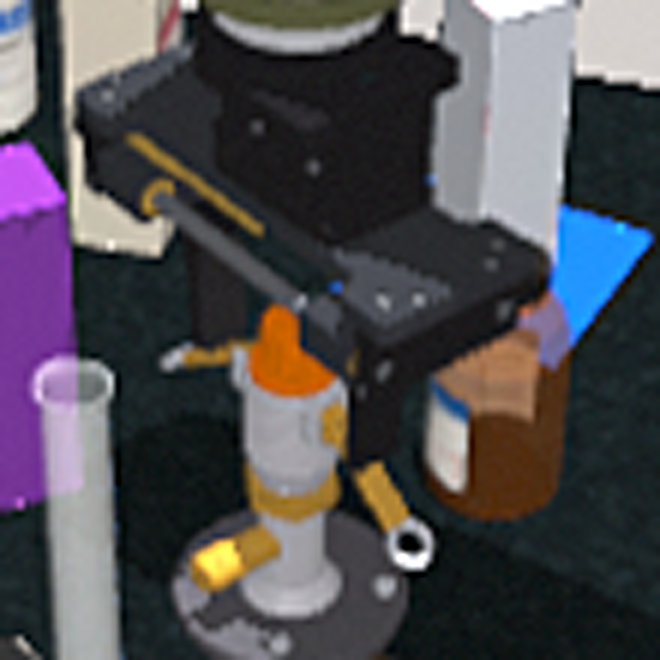

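View pics/w14.png

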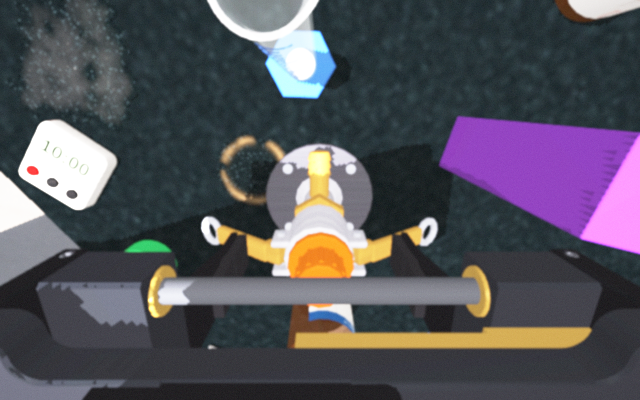

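```bash
python3 -m inch '[[[0,0,-0.05,0,0,0,0],[0,0,-0.1,0,0,0,0],[0,0,-0.15,0,0,0,0],[0,0,-0.17,0,0,0,0],[0,0,-0.17,0,0,0,0],[0,0,-0.17,0,0,0,0]]]'
python3 st.py
python3 - <<'E'
from h import *
snap("wrist","pics/w15.png")
E
```

```text
time: 20.8
ee_pos: [0.5561, -0.0743, 0.0903]
eef_rot: [-0.627, -0.327, 0.627, -0.327]
ft_force: [-0.0, 0.1, -0.5]
width: 0.0872
t 20.8 p [ 0.5561 -0.0743  0.0903] w 0.0872 F [-0.   0.1 -0.5]
x [-0.001 -0.    -1.   ] y [ 0.821 -0.571 -0.001] jaw deg -34.8 q [-0.67  0.41  0.88  1.82 -0.36  1.07 -0.26]
```

View pics/w15.png

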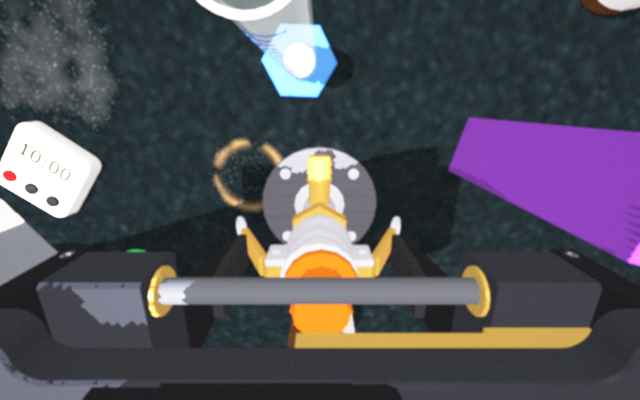

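```bash
python3 -m inch '[[[0,0,0,0,0,0,0.05],[0,0,0,0,0,0,0.1],[0,0,0,0,0,0,0.13],[0,0,0,0,0,0,0.16],[0,0,0,0,0,0,0.16],[0,0,0,0,0,0,0.16]]]' 30
python3 st.py
python3 - <<'E'
from h import *
snap("wrist","pics/w16.png")
E
```

```text
time: 21.45
ee_pos: [0.5564, -0.0743, 0.0905]
eef_rot: [-0.627, -0.327, 0.627, -0.327]
ft_force: [0.5, 0.5, -2.1]
width: 0.0737
t 21.45 p [ 0.5564 -0.0743  0.0905] w 0.0737 F [ 0.5  0.5 -2.1]
x [ 0. -0. -1.] y [ 0.821 -0.571  0.   ] jaw deg -34.8 q [-0.67  0.41  0.88  1.82 -0.36  1.07 -0.26]
```

View pics/w16.png

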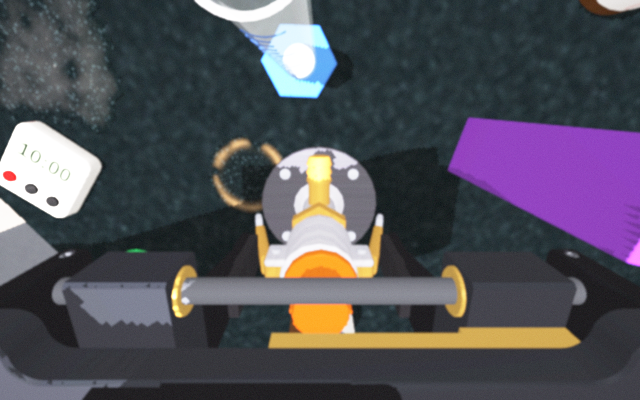

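Both arms are swinging in evenly (tips at about (262,220) and (380,220)). I'll close the rest of the way.

```bash
python3 -m inch '[[[0,0,0,0,0,0,0.2],[0,0,0,0,0,0,0.24],[0,0,0,0,0,0,0.27],[0,0,0,0,0,0,0.3],[0,0,0,0,0,0,0.33],[0,0,0,0,0,0,0.36],[0,0,0,0,0,0,0.4],[0,0,0,0,0,0,0.4]]]' 40
python3 st.py
python3 - <<'E'
from h import *
snap("wrist","pics/w17.png")
E
```

```text
time: 22.3
ee_pos: [0.5564, -0.0743, 0.0904]
eef_rot: [-0.627, -0.327, 0.627, -0.327]
ft_force: [0.9, 0.5, -7.5]
width: 0.0595
t 22.3 p [ 0.5564 -0.0743  0.0904] w 0.0595 F [ 0.9  0.5 -7.5]
x [-0. -0. -1.] y [ 0.821 -0.571 -0.   ] jaw deg -34.8 q [-0.67  0.41  0.88  1.82 -0.36  1.07 -0.26]
```

View pics/w17.png

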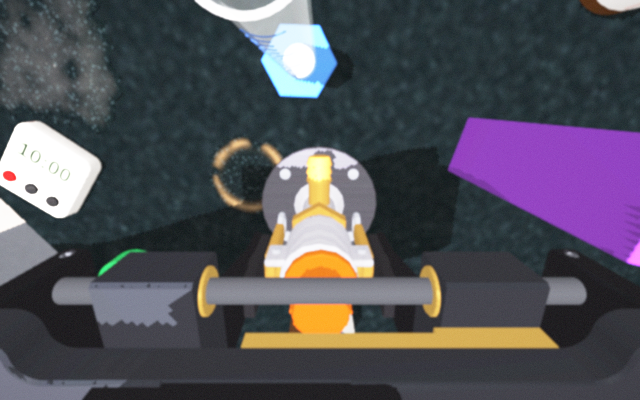

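```bash
python3 -m inch '[[[0,0,0,0,0,0,0.2],[0,0,0,0,0,0,0],[0,0,0,0,0,0,0],[0,0,0,0,0,0,0],[0,0,0.2,0,0,0,0],[0,0,0.5,0,0,0,0],[0,0,0.8,0,0,0,0],[0,0,1,0,0,0,0]]]'
python3 -m inch '[[[0,0,0.3,0,0,0,0],[0,0,0.6,0,0,0,0],[-0.2,0,1,0,0,0,0],[-0.5,0,1,0,0,0,0],[-0.8,0,1,0,0,0,0],[-0.8,0,1,0,0,0,0]]]'
python3 st.py
python3 - <<'E'
from h import *
snap("side","pics/side18.png");crop("pics/side18.png","pics/s18c.png",255,100,375,240,5)
snap("top","pics/top18.png");crop("pics/top18.png","pics/t18c.png",280,110,460,260,4)
snap("wrist","pics/w18.png")
E
```

```text
time: 23.15
ee_pos: [0.557, -0.0747, 0.2132]
eef_rot: [0.628, 0.327, -0.626, 0.328]
ft_force: [0.9, -0.0, -0.3]
width: 0.0871
time: 23.75
ee_pos: [0.4579, -0.0759, 0.3322]
eef_rot: [0.63, 0.329, -0.624, 0.325]
ft_force: [0.2, -0.8, 0.6]
width: 0.0869
t 23.75 p [ 0.4579 -0.0759  0.3322] w 0.0869 F [ 0.2 -0.8  0.6]
x [ 0.005  0.009 -1.   ] y [ 0.82  -0.572 -0.001] jaw deg -34.9 q [-0.96 -0.2   0.91  1.72  0.15  1.55 -0.67]
```

View pics/s18c.png

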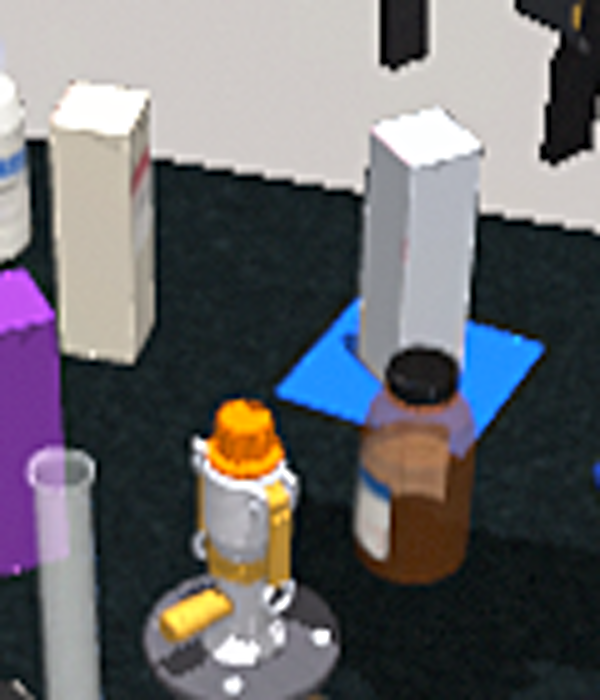

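View pics/t18c.png

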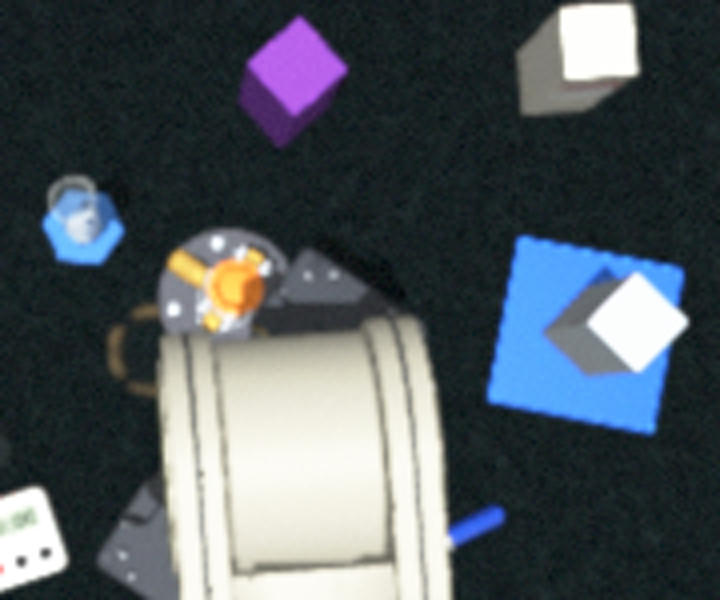

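View pics/w18.png

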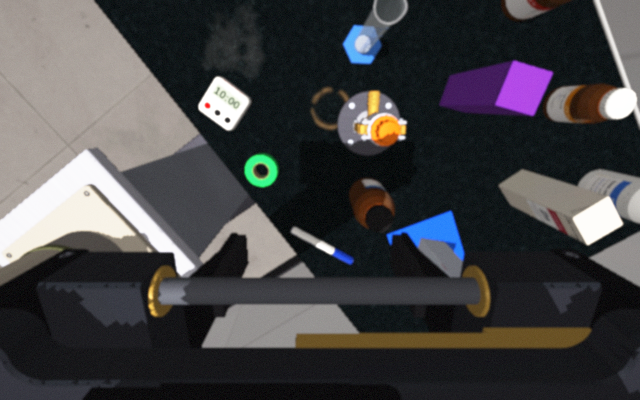

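```bash
python3 -m inch '[[[0,0,0,0,0,0,0],[0,0,0,0,0,0,0],[0,0,0,0,0,0,0]]]'; python3 -c "
from bench import *
print(close_job())"
```

```text
time: 24.2
ee_pos: [0.4608, -0.0743, 0.3301]
eef_rot: [-0.626, -0.327, 0.628, -0.328]
ft_force: [0.9, 0.8, -0.1]
width: 0.0871
the job is handed in; nothing more can be done
None
```

I set the orange plug home in the coupler, stood the grey carton upright on the blue mat, and swung both cam arms down together. I handed the job in at about 24 s of the allowed 72 s.

- **Plug:** it met the rim at its expected home height, with about 13 N of contact force, while both arms were still up.
- **Carton:** it came down at about (0.529, -0.330) m, which is within a few mm of the mat's centre. The last pictures show it upright there.
- **Cam arms:** I pushed them down with the open fingers on either side. The wrist pictures showed them level with each other throughout. The fingers closed on them at 59.5 mm, against 60 mm for fully shut, and the side view shows both hanging flat. I could not read the joint angles directly, so this rests on the finger width and the pictures.
- **Bottle and measuring cylinder:** the last pictures show both standing where they were at the start. The gripper was open and clear of everything at hand-in.

No check failed. The coupler position estimates from the cameras differed by 1 to 3 mm, which is close to the calibration tolerance, and the plug still went in without resistance.

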